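Press a bearing home with a ratchet arbor press

TASK

Stand the idler pulley that has the new bearing sticking out of its top on the press bed, bearing upward, right back in the V stop under the ram, and then pump the press lever until the bearing is pressed fully home, flush with the pulley. Leave the pulley there under the ram, let go of the lever, and do not disturb the other things on the table.

Things in the scene. Friction and masses are not known exactly. Their poses are not given: they have to be found in the camera images.
- press: Ratchet arbor press, dark cast iron, bolted down. Origin on the table under the ram's axis; x points to its back (column), -x to its open front, +y to the lever's side, z up. Base 130 wide (y), 28 high, x -115 to +150. On it a bright steel bed 110 wide, x -115 to +55, top 40 above the table. Column behind x = +84. Head over the bed: x from -29 back, 64 wide, underside 165 above the table, top 273.
- nest (a point): Point on the bed's top under the ram's axis; axes as the press. Here is the middle of the pulley's underside when the pulley is right back in the V stop: two steel faces on the bed, 20 high, at 90 degrees, open to the front and symmetric about the press's x axis. A 60 mm disc slid back (+x) into it stops with its centre on the ram's axis.
- pulley: Idler pulley, plain aluminium, 60 in diameter, 34 high, 0.2 to 0.35 kg, loose, standing upright on the table: the one with a steel ball bearing sticking up out of its top. Origin at the centre of its underside, z up.
- bearing (a joint): Depth (m) the bearing is pressed into the pulley. The bearing, a steel disc 35 in diameter in the middle of the pulley's top, is started square in its bore. At 0 its top stands 9 mm above the pulley's top (it starts at 0 to 0.002), at 0.009 it is home: on its shoulder and flush. Pressing it takes about 140 N, too much for the gripper to push.
- ram (a joint): Descent (m) of the ram from its top. The ram is a vertical bar, 25 square, bright steel, with a round pad 33 in diameter and 14 high at its foot. It starts at 0 to 0.011, stays where it is and is only driven down. With the pulley in the V stop it meets the bearing at about 0.022 plus joint bearing; home is about 0.031.
- ram_face (a point): Centre of the underside of the ram's pad; 105 above the table when joint ram is 0.
- lever (a joint): Angle (rad) of the lever: 0 at its upper stop (slopes up to the front, 22 degrees above level), 0.8 at its lower stop (24 below). It stays where left. Moved down, its pawl drives the ratchet wheel (12 teeth, 0.52 rad each) and the ram, 16 mm per rad after some slack; moved up, the pawl clicks over. A whole stroke up and down drives the ram one tooth, 8.4 mm. It stops hard when the bearing is home.
- lever_pivot (a point): Point on the lever's hinge axis (parallel to the press's y axis) in the lever's plane: 28.5 behind and 86 to the +y side of the ram's axis, 215 above the table. Moving the lever takes, at the grip, about 3 N up, 6 N down, 16 N down while pressing.
- lever_grip (a point): Middle of the hand grip of the lever, 190 from lever_pivot: black rubber, round, 22 in diameter, from 145 to 230 along the lever, which lies in the vertical plane through lever_pivot towards the press's front (-x). Its own axes turn with the lever: x points back along the lever to the pivot.
- old_pulley: Another, stripped pulley of the same size, 60 in diameter and 34 high, with an empty dark bore and nothing sticking out; bystander. Origin at the centre of its underside.
- old_bearing: Loose old bearing lying flat, 35 in diameter, 11 high; bystander. Origin at the centre of its underside.
- spray_can: Upright spray can, 66 in diameter, 190 high; bystander. Origin at the centre of its underside.
- screwdriver: Black handled screwdriver 200 long, lying; bystander. Origin at its middle, x along it.
- hammer: Wooden handled hammer 260 long, lying; bystander. Origin at its middle, x along it.
- grease_jar: Jar 72 in diameter, 80 high; bystander. Origin at the centre of its underside.
Not all that is in view belongs to the job. What is shaped like the pulley but yellow is not meant.

How it is judged:
By the outcome, as a careful person would: the job done as asked, in the order asked, and still so for the second after the job is handed in, with the robot touching nothing.
It also fails if it takes over 72 s, if anything falls off the work surface, if the arm or the gripper's body presses on something with over 40 N, if the wrist force passes 120 N, or if a joint passes its speed limit or range.

ROBOT

A 7-joint arm with a two-finger parallel gripper is mounted at the origin on the work surface. World frame = base frame: x ahead of the robot, y to its left, z up, the work surface at z = 0. Lengths are in m, angles in rad, forces in N, time in s.
With the tool pointing down it reaches from about 0.4 to 0.85 m from the base axis. Payload 4.5 kg.
Tool frame: the origin (TCP) lies midway between the tips of the shut fingers; the grasp point (between the pads) lies 19 mm behind it; z points along the fingers, y is the line along which they close (so a half turn about z gives the same grasp; the last joint's range is limited). The gripper opens to 88 mm and grips with 3 to 60 N. Pads are 18 mm wide; open, the fingers measure 123 mm over their backs; the gripper's body (75 mm by 187 mm) begins 45 mm behind the grasp point.
Start: joints at [-1.088, 0.689, -0.195, 1.565, 0.157, 0.902, -0.215], TCP at [0.271, 0.563, 0.239] pointing down, gripper open.
Joint ranges: [-3.01, 3.01], [-0.46, 2.08], [-1.47, 1.51], [0.13, 2.56], [-1, 4.14], [0.04, 2.09], [-2.66, 2.66]. Speed limits (rad/s): [2.57, 2.57, 3.14, 3.14, 3.14, 3.14, 3.14].

INTERFACE

Orientations are given as a unit quaternion [x, y, z, w].
In Python, from plant import r, eyes, finish_job gives the robot as it stands. The module is installed in compiled form; this text tells all that it offers.
- The arm moves only by the tool move_arm, never from a script. Its argument "motion" is a list of rows, each a list of 7 numbers: the shift along the tool's x, y, z in mm, then the turn, a rotation vector about the tool's x, y, z in degrees, then the closure, from 0 (fully open) to 1 (shut). A call has 1 to 5 rows; each row is the pose to reach, as a shift and turn from the pose commanded when the call began, along the tool's axes at that moment; what a row does not reach only later rows make up. A row lasts 1/8 s, in which the tool goes at most 62.5 mm and 10.7 degrees, less where a joint would pass 70% of its speed; a pose out of reach is approached as far as the arm can. A call with a gripper value outside its range is refused whole. The fingers move at their own pace and stop on an object; "newtons" is the grip in N (left out, the last holds). Time passes only in rows, so rows that repeat a pose let the fingers close. It gives the time, the measured TCP pose, the force, the opening and the grip force at its end, in the units of the state.
- r.get_state(): the state, without advancing time (a new reading comes with each control period).
- eyes.snapshot(name): name is "scene" or "top" or "wrist"; returns a dict with "frame" (384x512x3 uint8, red, green, blue), "z_map" (384x512 float32, m along the optical axis (not along the pixel's ray), 0 where there is no reading), "intrinsics" (3x3 intrinsics, pixels), "world_to_cam" (4x4, takes a point from world to camera coordinates). Camera axes: x right, y down, z forward; pixel columns grow to the right and rows downward; lengths in m; the calibration is good to about 2 mm. A picture is of the moment at which its call begins.
- finish_job(): hands the job in; it is judged then, once.
The state is a dict: "clock": time; "q": joint angles; "qd": joint speeds; "joint_torque": joint torques, N m; "tool_pos": TCP position; "eef_rot": TCP orientation; "contact_force": force on the tool from outside, world axes, zero at the start; "moment": the same for the moment, N m; "opening": opening from 0.0 (shut) to 1.0 (fully open); "finger_force": force on a finger pad.
Only numpy, scipy, OpenCV 4.12 (cv2) and the standard library are available. Lean on these libraries where they do the work, as an engineer would, in place of code of your own. Each camera call takes 0.05 s, during which the arm holds its last target. There are 200 camera calls.

## Working session

There is one attempt and no reset: what is moved stays moved. The work goes in short steps, Python scripts to look and compute and a tool call to move; the robot and the scene stay as the last step left them, time stands still between calls to the robot, and variables do not carry over. Pictures are saved under pics/ and viewed, at most 10 in all, crops included, and the job is handed in when it is done.

Besides the shell and the picture viewer there is one more tool, called by a JSON object that holds its "method" and its "body", one argument or row to a line. move_arm: Moves the arm, as the interface text tells. Its arguments: {"type":"object","properties":{"motion":{"type":"array","items":{"type":"array","items":{"type":"number"}}},"newtons":{"type":"number"}},"required":["motion"]}

```bash
mkdir -p pics; cat > h.py <<'E'
import numpy as np,cv2
from plant import r,eyes
from scipy.spatial.transform import Rotation as R
def snap(n):
    s=eyes.snapshot(n); return s
def cloud(s):
    K=s["intrinsics"];z=s["z_map"];v,u=np.mgrid[:z.shape[0],:z.shape[1]]
    P=np.stack([(u-K[0,2])/K[0,0]*z,(v-K[1,2])/K[1,1]*z,z],-1)
    T=np.linalg.inv(s["world_to_cam"]);W=P@T[:3,:3].T+T[:3,3];W[z==0]=np.nan;return W
def rel(p,q=None):
    """target world TCP pos (and quat) -> tool frame shift mm, turn deg"""
    st=r.get_state();R0=R.from_quat(st["eef_rot"])
    d=R0.inv().apply(np.array(p)-st["tool_pos"])*1000
    t=np.zeros(3) if q is None else np.degrees((R0.inv()*q).as_rotvec())
    return d.round(1),t.round(1)
E
python3 - <<'E'
from h import *
a=snap("scene");b=snap("top")
np.savez("s.npz",**{"a_"+k:v for k,v in a.items()},**{"b_"+k:v for k,v in b.items()})
cv2.imwrite("pics/1.png",cv2.cvtColor(a["frame"],cv2.COLOR_RGB2BGR))
cv2.imwrite("pics/2.png",cv2.cvtColor(b["frame"],cv2.COLOR_RGB2BGR))
for s in(a,b):
    print(np.linalg.inv(s["world_to_cam"]).round(3),(s["z_map"]>0).mean())
st=r.get_state();print(st); print(R.from_quat(st["eef_rot"]).as_matrix().round(3))
E
```

```text
[[-0.857  0.433 -0.279  0.794]
 [ 0.515  0.712 -0.477  0.588]
 [-0.008 -0.553 -0.833  1.195]
 [ 0.     0.     0.     1.   ]] 0.9958852132161459
[[ 0.005 -0.988  0.157  0.253]
 [-1.    -0.004  0.007  0.004]
 [-0.006 -0.157 -0.988  1.455]
 [ 0.     0.     0.     1.   ]] 0.9960225423177084
{'clock': 0.1, 'q': array([-1.08821486,  0.689907  , -0.19453609,  1.56620766,  0.15731398,
        0.90245495, -0.21511003]), 'qd': array([ 6.30699249e-04, -2.86846249e-03,  1.06507490e-03,  9.42138371e-05,
        7.93035627e-04, -1.30410324e-03, -1.40496818e-03]), 'joint_torque': array([-3.01843640e-03, -5.28498673e+01, -1.27105795e+00, -1.53837776e+01,
       -5.24522841e-02,  2.00819704e-03,  6.17412161e-05]), 'tool_pos': array([0.27096498, 0.56261037, 0.23799495]), 'eef_rot': array([ 2.22471720e-01,  9.74938822e-01, -7.82465124e-04, -1.23156513e-04]), 'contact_force': array([ 0.09268675,  0.38915923, -0.2536151 ]), 'moment': array([-0.05623557,  0.05687756,  0.01746964]), 'finger_force': 0.0, 'opening': 0.9990554377774483}
[[-0.901  0.434 -0.001]
 [ 0.434  0.901 -0.001]
 [-0.    -0.002 -1.   ]]
```

View pics/1.png

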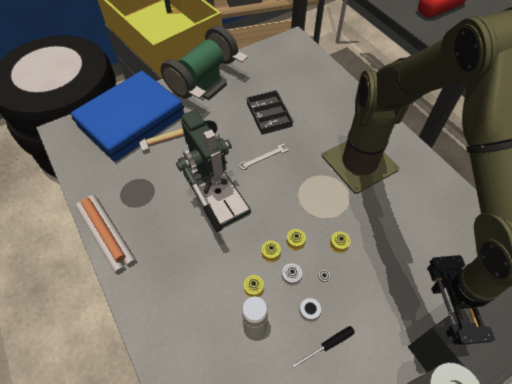

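View pics/2.png

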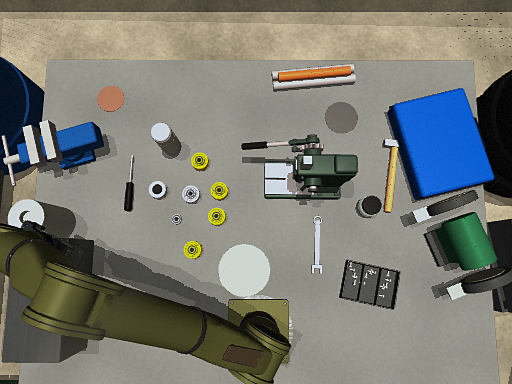

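The scene view shows the pulley with its bearing at about (291,272), the stripped pulley at (310,309) and the press at (210,175). In the top view these are at (190,194), (157,190) and (300,175), with the lever grip at (260,146). The press front points to world +y and the lever is on the +x side.

```bash
python3 - <<'E'
from h import *
d=np.load("s.npz");
for pre in "ab":
    s={k[2:]:d[k] for k in d if k[:2]==pre+"_"}
    W=cloud(s);z=W[...,2]
    hsv=cv2.cvtColor(s["frame"],cv2.COLOR_RGB2HSV)
    # objects by height
    m=((z>0.008)&(z<0.06)).astype(np.uint8)
    n,l,st,c=cv2.connectedComponentsWithStats(m)
    print(pre)
    for i in range(1,n):
        if 20<st[i,4]<1500:
            p=W[l==i];t=np.nanpercentile(p[:,2],90);q=p[p[:,2]>t-.006];
            (cc,rr)=cv2.minEnclosingCircle(q[:,:2].astype(np.float32))
            print(c[i].round(),st[i,4],"ztop",t.round(3),"mean",q.mean(0).round(3),"circ",np.round(cc,3),round(rr,3),"hsv",np.median(hsv[l==i],0))
    # press bed: z~0.04 within press region
    box=(abs(W[...,0]-.5)<.3)&(W[...,1]>-.45)&(W[...,1]<.15)
    bed=box&(abs(z-.04)<.005)&(hsv[...,1]<40)&(hsv[...,2]>140)
    p=W[bed];print("bed",len(p),p.mean(0).round(3)); 
    if len(p)>30: print(cv2.minAreaRect(p[:,:2].astype(np.float32)))
    head=box&(abs(z-.273)<.006);p=W[head];print("head",len(p))
    if len(p)>30: print(p.mean(0).round(3),cv2.minAreaRect(p[:,:2].astype(np.float32)))
    hi=box&(z>.2)&(z<.35)
    p=W[hi]; print("z>.2 extents",p.min(0).round(3),p.max(0).round(3))
    lev=box&(z>.2)&(hsv[...,2]<70); 
    n,l,st,c=cv2.connectedComponentsWithStats(lev.astype(np.uint8))
    for i in range(1,n):
        if st[i,4]>15:
            p=W[l==i];print("lev",c[i].round(),st[i,4],p.min(0).round(3),p.max(0).round(3))
s={k[2:]:d[k] for k in d if k[:2]=="b_"}
im=cv2.cvtColor(s["frame"],cv2.COLOR_RGB2BGR)
A=cv2.resize(im[125:235,140:370],None,fx=3.4,fy=3.4,interpolation=cv2.INTER_CUBIC)
cv2.imwrite("pics/3.png",A)
E
```

```text
a
[169.  25.] 1073 ztop 0.041 mean [ 0.285 -1.095  0.039] circ [ 0.244 -1.226] 0.295 hsv [ 21. 168.  98.]
[212.  85.] 365 ztop 0.052 mean [ 0.3   -0.625  0.053] circ [ 0.29  -0.634] 0.061 hsv [26. 24. 48.]
[456.  88.] 125 ztop 0.048 mean [-0.553 -0.074  0.049] circ [-0.556 -0.072] 0.018 hsv [20. 21. 26.]
[178.  94.] 33 ztop 0.059 mean [ 0.438 -0.619  0.057] circ [ 0.436 -0.616] 0.037 hsv [20. 25. 41.]
[269. 111.] 829 ztop 0.033 mean [ 0.161 -0.372  0.032] circ [ 0.159 -0.374] 0.11 hsv [20. 24. 36.]
[143. 136.] 1243 ztop 0.054 mean [ 0.663 -0.522  0.054] circ [ 0.642 -0.626] 0.215 hsv [109. 166.  61.]
[217. 134.] 32 ztop 0.058 mean [ 0.402 -0.353  0.056] circ [ 0.4   -0.357] 0.014 hsv [ 30.  24. 116.]
[296. 239.] 305 ztop 0.044 mean [0.387 0.148 0.043] circ [0.387 0.153] 0.024 hsv [ 29. 146. 166.]
[340. 241.] 310 ztop 0.044 mean [0.272 0.228 0.043] circ [0.275 0.231] 0.025 hsv [ 29.  146.  160.5]
[271. 250.] 312 ztop 0.044 mean [0.476 0.141 0.043] circ [0.476 0.139] 0.027 hsv [ 29.  146.  166.5]
[292. 274.] 332 ztop 0.043 mean [0.465 0.239 0.042] circ [0.465 0.239] 0.029 hsv [ 20.   8
[... 3204 characters left out ...]
285. 359.] 47 ztop 0.016 mean [-0.089 -0.09   0.013] circ [-0.085 -0.088] 0.021 hsv [ 28. 118. 103.]
bed 751 [ 0.511 -0.074  0.039]
((0.4843275845050812, -0.2101193070411682), (0.4031466543674469, 0.11800173670053482), 78.3266372680664)
head 671
[ 0.509 -0.175  0.272] ((0.5130088925361633, -0.19246914982795715), (0.06324421614408493, 0.17428983747959137), 0.023925723508000374)
z>.2 extents [ 0.441 -0.284  0.2  ] [ 0.618 -0.093  0.335]
lev [305. 140.] 117 [ 0.59  -0.181  0.201] [ 0.616 -0.093  0.237]
lev [323. 170.] 710 [ 0.455 -0.284  0.201] [ 0.58  -0.104  0.294]
lev [305. 166.] 83 [ 0.498 -0.149  0.269] [ 0.524 -0.117  0.331]
lev [312. 190.] 26 [ 0.441 -0.175  0.202] [ 0.451 -0.148  0.229]
```

View pics/3.png

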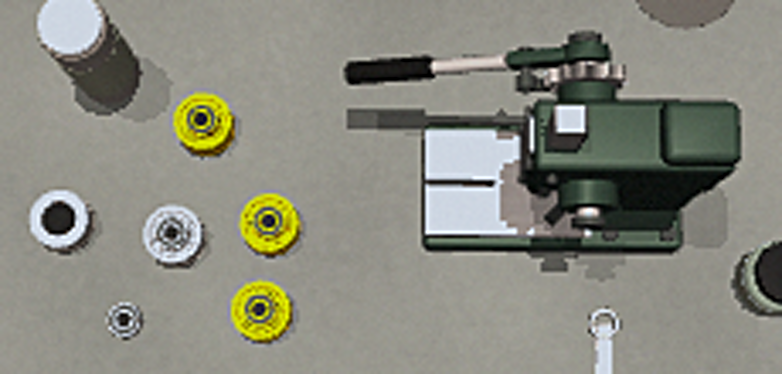

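The top crop shows the press square to world −y. The lever runs to its front on the +x side, the bearing pulley is at the left centre, and yellow pulleys stand about 85 mm away from it. Next I measure the lever angle and the fine press pose.

```bash
python3 - <<'E'
from h import *
d=np.load("s.npz");
for pre in "ab":
    s={k[2:]:d[k] for k in d if k[:2]==pre+"_"}
    W=cloud(s);x,y,z=np.moveaxis(W,-1,0)
    m=(x>.57)&(x<.65)&(y>-.09)&(y<.2)&(z>.09)&(z<.4)
    p=W[m];print(pre,len(p))
    f=np.polyfit(p[:,1],p[:,2],1);g=np.polyfit(p[:,1],p[:,0],1)
    print("slope deg",np.degrees(np.arctan(f[0])),"z at y=-.1045",np.polyval(f,-.1045),"x fit",g,"tip y",p[:,1].max(),"end",p[p[:,1].argmax()].round(3))
    # head edges: x extents over y slices
    h=abs(z-.273)<.006
    for y0 in(-.25,-.2,-.16,-.12):
        q=W[h&(abs(y-y0)<.01)];q=q[abs(q[:,0]-.515)<.06]
        if len(q):print(y0,q[:,0].min().round(4),q[:,0].max().round(4))
    b=W[(abs(z-.04)<.004)&(abs(x-.515)<.08)&(y<.02)&(y>-.1)]
    for y0 in(-.08,-.05,-.03):
        q=b[abs(b[:,1]-y0)<.006];print("bed",y0,q[:,0].min().round(4),q[:,0].max().round(4))
    print("bed front y",[b[abs(b[:,0]-v)<.008][:,1].max().round(4) for v in(.48,.5,.53,.55)])
E
```

```text
a 329
slope deg -16.3540752063253 z at y=-.1045 0.201964232319583 x fit [0.00475803 0.6037603 ] tip y 0.06013499529859101 end [0.605 0.06  0.157]
-0.25 0.542 0.546
-0.2 0.4856 0.5474
-0.16 0.4865 0.5488
-0.12 0.4866 0.5478
bed -0.08 0.4612 0.5648
bed -0.05 0.4629 0.5677
bed -0.03 0.4624 0.5687
bed front y [np.float64(-0.0177), np.float64(-0.0165), np.float64(-0.0173), np.float64(-0.0177)]
b 266
slope deg -16.04511995745899 z at y=-.1045 0.19973242423055407 x fit [-0.00391148  0.59801926] tip y 0.058209567407793227 end [0.599 0.058 0.153]
-0.25 0.4814 0.4869
-0.2 0.4816 0.5416
-0.16 0.4818 0.5442
-0.12 0.4839 0.5446
bed -0.08 0.4587 0.5685
bed -0.05 0.4585 0.5684
bed -0.03 0.4588 0.5677
bed front y [np.float64(-0.0218), np.float64(-0.0217), np.float64(-0.0217), np.float64(-0.0216)]
```

{"method": "move_arm", "body": {
  "motion": [
    [0, 0, 0, 0, 0, 10, 0],
    [0, 0, 0, 0, 0, 20, 0],
    [0, 0, 0, 0, 0, 30, 0],
    [0, 0, 0, 0, 0, 40, 0],
    [0, 0, 0, 0, 0, 50, 0]
  ]
}}

```text
clock: 0.72
tool_pos: [0.2709, 0.5628, 0.2383]
eef_rot: [0.616, 0.788, -0.001, 0.0]
contact_force: [-0.8, -0.6, 0.8]
opening: 1.001
finger_force: 0.0
```

```bash
cat >> h.py <<'E'
def ori(tilt,yaw=0):
    t,w=np.radians([tilt,yaw]);h=np.array([np.sin(w),-np.cos(w),0]);z=np.sin(t)*h-np.cos(t)*np.array([0,0,1])
    y=np.array([np.cos(w),np.sin(w),0]);return R.from_matrix(np.c_[np.cross(y,z),y,z])
RAM=np.array([.5145,-.134,0])
def lev(a,back=0):
    """tool pose gripping lever at a deg above level, grasp point back mm off along tool"""
    a=np.radians(a);p=np.array([RAM[0]+.0865,RAM[1]-.0285+.19*np.cos(a),.215+.19*np.sin(a)])
    q=ori(-np.degrees(a));z=q.as_matrix()[:,2];return p+z*(.019-back/1000),q
def rows(p,q,n=5):
    d,t=rel(p,q);print("shift",d,"turn",t,"|d|",np.linalg.norm(d).round(1),"|t|",np.linalg.norm(t).round(1))
    for i in range(1,n+1):print((d*i/n).round(1).tolist(),(t*i/n).round(1).tolist())
E
python3 -c "
from h import *
rows(*lev(-16.2,120),n=11)
"
```

```text
shift [-579.1  196.1  -20.4] turn [  1.9 -16.1  13.9] |d| 611.7 |t| 21.4
[-52.6, 17.8, -1.9] [0.2, -1.5, 1.3]
[-105.3, 35.7, -3.7] [0.3, -2.9, 2.5]
[-157.9, 53.5, -5.6] [0.5, -4.4, 3.8]
[-210.6, 71.3, -7.4] [0.7, -5.9, 5.1]
[-263.2, 89.1, -9.3] [0.9, -7.3, 6.3]
[-315.9, 107.0, -11.1] [1.0, -8.8, 7.6]
[-368.5, 124.8, -13.0] [1.2, -10.2, 8.8]
[-421.2, 142.6, -14.8] [1.4, -11.7, 10.1]
[-473.8, 160.4, -16.7] [1.6, -13.2, 11.4]
[-526.5, 178.3, -18.5] [1.7, -14.6, 12.6]
[-579.1, 196.1, -20.4] [1.9, -16.1, 13.9]
```

{"method": "move_arm", "body": {
  "motion": [
    [-50, 17, -20, 0, 0, 3, 0.3],
    [-105, 35, -20, 0, 0, 6, 0.3],
    [-160, 53, -20, 0, 0, 9, 0.3],
    [-215, 72, -20, 0, 0, 12, 0.3],
    [-270, 91, -20, 0, 0, 14, 0.3]
  ]
}}

```text
clock: 1.35
tool_pos: [0.4266, 0.3223, 0.2585]
eef_rot: [0.706, 0.709, -0.0, -0.0]
contact_force: [1.1, -0.3, 0.7]
opening: 0.703
finger_force: 0.0
```

```bash
python3 -c "
from h import *
print(r.get_state()['q'].round(2))
rows(*lev(-16.2,100),n=6)
"
```

```text
[-0.8   0.54  0.1   1.82 -0.08  0.78 -0.65]
shift [-280.4  173.3   18.8] turn [  0.  -16.2   0.2] |d| 330.2 |t| 16.2
[-46.7, 28.9, 3.1] [0.0, -2.7, 0.0]
[-93.5, 57.8, 6.3] [0.0, -5.4, 0.1]
[-140.2, 86.7, 9.4] [0.0, -8.1, 0.1]
[-186.9, 115.5, 12.5] [0.0, -10.8, 0.1]
[-233.7, 144.4, 15.7] [0.0, -13.5, 0.2]
[-280.4, 173.3, 18.8] [0.0, -16.2, 0.2]
```

{"method": "move_arm", "body": {
  "motion": [
    [-56, 35, 0, 0, -3, 0, 0.4],
    [-112, 69, 2, 0, -6, 0, 0.4],
    [-168, 104, 8, 0, -10, 0, 0.4],
    [-224, 139, 14, 0, -13, 0, 0.4],
    [-280, 173, 19, 0, -16, 0, 0.4]
  ]
}}

```text
clock: 1.98
tool_pos: [0.592, 0.0581, 0.2406]
eef_rot: [0.698, 0.702, -0.099, 0.099]
contact_force: [0.3, 0.1, 0.2]
opening: 0.6
finger_force: 0.0
```

```bash
python3 -c "
from h import *
print(r.get_state()['q'].round(2))
rows(*lev(-16.2,0),n=5)
s=snap('wrist');cv2.imwrite('pics/4.png',cv2.cvtColor(s['frame'],cv2.COLOR_RGB2BGR))
W=cloud(s);x,y,z=np.moveaxis(W,-1,0)
b=W[(abs(z-.04)<.004)&(abs(x-.515)<.08)&(y<.02)&(y>-.1)]
print('bed',len(b),[(b[abs(b[:,1]-v)<.006][:,0].min().round(4),b[abs(b[:,1]-v)<.006][:,0].max().round(4)) for v in(-.07,-.05,-.03) if (abs(b[:,1]-v)<.006).any()], b[:,1].max() if len(b) else 0)
m=(x>.57)&(x<.65)&(y>-.09)&(y<.07)&(z>.13)&(z<.2);p=W[m];print(len(p))
for v in (-.05,-.02,0,.02,.04):
  q=p[abs(p[:,1]-v)<.004]
  if len(q): print(v,q[:,0].min().round(4),q[:,0].max().round(4),q[:,2].max().round(4))
"
```

```text
[-0.46  0.69  0.24  1.64  0.15  0.9  -0.35]
shift [-15.    8.8 105.1] turn [ 0.  -0.1  0.3] |d| 106.5 |t| 0.3
[-3.0, 1.8, 21.0] [0.0, -0.0, 0.1]
[-6.0, 3.5, 42.0] [0.0, -0.0, 0.1]
[-9.0, 5.3, 63.1] [0.0, -0.1, 0.2]
[-12.0, 7.0, 84.1] [0.0, -0.1, 0.2]
[-15.0, 8.8, 105.1] [0.0, -0.1, 0.3]
bed 5289 [(np.float64(0.4606), np.float64(0.5704)), (np.float64(0.4605), np.float64(0.5704)), (np.float64(0.4607), np.float64(0.5703))] -0.019903157417122258
3801
-0.05 0.5945 0.6074 0.1859
-0.02 0.5903 0.6115 0.1815
0 0.5903 0.6119 0.1766
0.02 0.5909 0.6122 0.1699
0.04 0.5908 0.6123 0.1638
```

View pics/4.png

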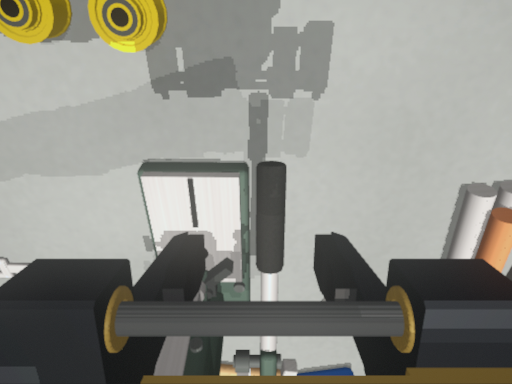

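The wrist view shows the lever's black grip centred between the fingers (col 270, rows 165–270) and the bed at cols 145–245. The numbers agree to within 1 mm. I descend and grip lightly.

{"method": "move_arm", "body": {
  "motion": [
    [-4, 3, 26, 0, 0, 0, 0.4],
    [-8, 5, 52, 0, 0, 0, 0.4],
    [-12, 7, 78, 0, 0, 0, 0.4],
    [-15, 9, 104, 0, 0, 0, 0.4],
    [-15, 9, 106, 0, 0, 0, 0.7]
  ],
  "newtons": 20
}}

```text
clock: 2.65
tool_pos: [0.5989, 0.0152, 0.1417]
eef_rot: [0.699, 0.702, -0.1, 0.098]
contact_force: [-0.8, -0.3, 0.8]
opening: 0.51
finger_force: 0.0
```

{"method": "move_arm", "body": {
  "motion": [
    [0, 0, 0, 0, 0, 0, 0.9],
    [0, 0, 0, 0, 0, 0, 0.9],
    [0, 0, 0, 0, 0, 0, 0.9]
  ],
  "newtons": 20
}}

```text
clock: 3.02
tool_pos: [0.6007, 0.0167, 0.1441]
eef_rot: [0.698, 0.702, -0.097, 0.099]
contact_force: [-0.7, 1.0, 1.2]
opening: 0.241
finger_force: 20.0
```

```bash
sed -i 's/RAM=np.array.*/RAM=np.array([.5155,-.1345,0])/' h.py; cat >> h.py <<'E'
def stroke(a0,a1,n):
    """rows from lever angle a0 to a1 (deg), gripping, from the commanded pose at a0, tool frame of a0"""
    p0,q0=lev(a0)
    for a in np.linspace(a0,a1,n+1)[1:]:
        p,q=lev(a);print(round(a,1),(q0.inv().apply(p-p0)*1000).round(1),np.degrees((q0.inv()*q).as_rotvec()).round(1))
E
python3 -c "
from h import *
st=r.get_state();print(st['q'].round(2))
print(lev(-17)[0],st['tool_pos']); stroke(-17,22,5); stroke(22,-24,5)
"
```

```text
[-0.38  0.82  0.24  1.72  0.16  0.68 -0.34]
[0.602      0.01314284 0.14127959] [0.60074415 0.01674793 0.14407821]
-9.2 [  0.8   0.  -26. ] [0.  7.8 0. ]
-1.4 [ -1.9   0.  -51.8] [ 0.  15.6  0. ]
6.4 [ -8.1   0.  -77. ] [ 0.  23.4  0. ]
14.2 [ -17.6    0.  -101.2] [ 0.  31.2  0. ]
22.0 [ -30.4    0.  -123.8] [ 0. 39.  0.]
12.8 [-5.5  0.  30.1] [ 0.  -9.2  0. ]
3.6 [-15.7   0.   59. ] [  0.  -18.4   0. ]
-5.6 [-30.4   0.   85.9] [  0.  -27.6   0. ]
-14.8 [-49.2   0.  110. ] [  0.  -36.8   0. ]
-24.0 [-71.7   0.  130.9] [  0. -46.   0.]
```

{"method": "move_arm", "body": {
  "motion": [
    [0, 0, -25, 0, 8, 0, 0.9],
    [-2, 0, -50, 0, 15, 0, 0.9],
    [-8, 0, -75, 0, 23, 0, 0.9],
    [-17, 0, -99, 0, 30, 0, 0.9],
    [-29, 0, -120, 0, 38, 0, 0.9]
  ]
}}

```text
clock: 3.65
tool_pos: [0.6007, 0.0256, 0.2692]
eef_rot: [0.69, 0.697, 0.138, -0.138]
contact_force: [1.1, 6.4, -2.8]
opening: 0.244
finger_force: 19.9
```

{"method": "move_arm", "body": {
  "motion": [
    [0, 0, 0, 0, 0, 0, 0.9],
    [0, 0, 0, 0, 0, 0, 0.6],
    [0, 0, 0, 0, 0, 0, 0.4]
  ]
}}

```text
clock: 4.03
tool_pos: [0.6005, 0.0207, 0.2666]
eef_rot: [0.692, 0.696, 0.134, -0.135]
contact_force: [0.2, 0.2, -0.8]
opening: 0.443
finger_force: 0.0
```

```bash
python3 -c "
from h import *
st=r.get_state();print(st['q'].round(2),st['tool_pos'],R.from_quat(st['eef_rot']).as_matrix()[:,2]);print(lev(21)[0])
rows([.463,.2375,.16],ori(30,20),6)
"
```

```text
[ 0.25  0.67 -0.28  1.61 -0.26  0.91  0.2 ] [0.60046709 0.02073161 0.26659678] [-0.0016251   0.37346286 -0.92764371]
[0.602      0.02118927 0.26535188]
shift [ 161.9 -136.4  180.1] turn [ -1.4 -51.4 -20.4] |d| 277.9 |t| 55.3
[27.0, -22.7, 30.0] [-0.2, -8.6, -3.4]
[54.0, -45.5, 60.0] [-0.5, -17.1, -6.8]
[81.0, -68.2, 90.0] [-0.7, -25.7, -10.2]
[107.9, -90.9, 120.1] [-0.9, -34.3, -13.6]
[134.9, -113.7, 150.1] [-1.2, -42.8, -17.0]
[161.9, -136.4, 180.1] [-1.4, -51.4, -20.4]
```

{"method": "move_arm", "body": {
  "motion": [
    [0, 0, -35, 0, 0, 0, 0.2],
    [0, 0, -75, 0, 0, 0, 0],
    [20, -10, -80, 0, -8, -3, 0],
    [60, -50, -80, 0, -17, -7, 0],
    [110, -90, -60, 0, -26, -10, 0]
  ]
}}

```text
clock: 4.65
tool_pos: [0.5141, 0.0958, 0.3651]
eef_rot: [0.643, 0.765, -0.012, 0.039]
contact_force: [0.7, 2.6, -0.2]
opening: 0.995
finger_force: 0.0
```

```bash
python3 -c "
from h import *
st=r.get_state();print(st['q'].round(2),st['tool_pos'])
q=ori(30,20);z=q.as_matrix()[:,2]
rows(np.array([.463,.2375,.027])+z*(.019-.12),q,4)
"
```

```text
[-0.24  0.39 -0.13  1.71  0.15  1.02 -0.26] [0.51411269 0.09579891 0.36513987]
shift [216.1 -42.7 234. ] turn [ -1.2 -25.5 -10.2] |d| 321.4 |t| 27.5
[54.0, -10.7, 58.5] [-0.3, -6.4, -2.6]
[108.0, -21.4, 117.0] [-0.6, -12.8, -5.1]
[162.1, -32.0, 175.5] [-0.9, -19.1, -7.6]
[216.1, -42.7, 234.0] [-1.2, -25.5, -10.2]
```

{"method": "move_arm", "body": {
  "motion": [
    [41, -8, 43, 0, -5, -2, 0],
    [82, -16, 86, 0, -10, -4, 0],
    [123, -24, 129, 0, -15, -6, 0],
    [164, -32, 172, 0, -20, -8, 0],
    [205, -41, 214, -1, -25, -10, 0]
  ]
}}

```text
clock: 5.28
tool_pos: [0.4465, 0.278, 0.1336]
eef_rot: [0.555, 0.792, -0.147, 0.206]
contact_force: [0.8, -0.2, -0.6]
opening: 1.0
finger_force: 0.0
```

```bash
python3 -c "
from h import *
s=snap('wrist');s=snap('wrist');cv2.imwrite('pics/5.png',cv2.cvtColor(s['frame'],cv2.COLOR_RGB2BGR))
W=cloud(s);x,y,z=np.moveaxis(W,-1,0)
hsv=cv2.cvtColor(s['frame'],cv2.COLOR_RGB2HSV)
m=(np.hypot(x-.463,y-.2375)<.05)&(z>.02)&(z<.06)
for lo,hi in((.031,.037),(.038,.048)):
  p=W[m&(z>lo)&(z<hi)];print(len(p),cv2.minEnclosingCircle(p[:,:2].astype(np.float32)) if len(p) else 0,np.median(p,0))
st=r.get_state();print(st['q'].round(2),st['tool_pos'])
"
```

```text
2061 ((0.46134093403816223, 0.23709210753440857), 0.030815906822681427) [0.45575565 0.24838227 0.03387576]
1196 ((0.46119391918182373, 0.23741179704666138), 0.018034467473626137) [0.46030122 0.24031497 0.0420849 ]
[-0.94  0.85  0.04  1.82  0.54  0.84 -0.98] [0.43918309 0.28379755 0.12669789]
```

View pics/5.png

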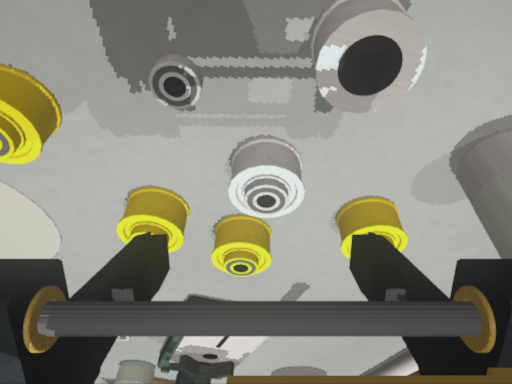

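The wrist view shows the target pulley at (265,180) with its bearing proud of the top. Its centre is measured at (0.461, 0.237), and the pulley and bearing heights fit.

```bash
python3 -c "
from h import *
q=ori(30,20);z=q.as_matrix()[:,2]
rows(np.array([.4613,.2372,.026])+z*.019,q,5)
"
```

```text
shift [  3.7   6.2 131.9] turn [-0.5 -0.9  1.1] |d| 132.1 |t| 1.5
[0.7, 1.2, 26.4] [-0.1, -0.2, 0.2]
[1.5, 2.5, 52.8] [-0.2, -0.4, 0.4]
[2.2, 3.7, 79.1] [-0.3, -0.5, 0.7]
[3.0, 5.0, 105.5] [-0.4, -0.7, 0.9]
[3.7, 6.2, 131.9] [-0.5, -0.9, 1.1]
```

{"method": "move_arm", "body": {
  "motion": [
    [2, 4, 35, 0, 0, 1, 0],
    [4, 6, 70, 0, -1, 1, 0],
    [4, 6, 95, 0, -1, 1, 0],
    [4, 6, 105, 0, -1, 1, 0],
    [4, 6, 105, 0, -1, 1, 0]
  ]
}}

```text
clock: 6.0
tool_pos: [0.4676, 0.233, 0.0412]
eef_rot: [0.561, 0.785, -0.15, 0.212]
contact_force: [0.7, 0.2, -0.3]
opening: 0.998
finger_force: 0.0
```

```bash
python3 -c "
from h import *
q=ori(30,20);z=q.as_matrix()[:,2]
rows(np.array([.4613,.2372,.026])+z*.019,q,1)
st=r.get_state();print(st['contact_force'],st['tool_pos'])
"
```

```text
shift [12.9 -4.5 29.1] turn [-0.4  0.2 -1. ] |d| 32.1 |t| 1.1
[12.9, -4.5, 29.1] [-0.4, 0.2, -1.0]
[ 0.73193127  0.16693697 -0.33043043] [0.46762009 0.23298565 0.04118075]
```

{"method": "move_arm", "body": {
  "motion": [
    [8, -3, 10, 0, 0, -1, 0],
    [13, -4, 20, 0, 0, -1, 0],
    [13, -4, 29, 0, 0, -1, 0],
    [13, -4, 29, 0, 0, -1, 0],
    [13, -4, 29, 0, 0, -1, 0.15]
  ],
  "newtons": 25
}}

```text
clock: 6.62
tool_pos: [0.465, 0.2286, 0.0095]
eef_rot: [0.555, 0.79, -0.152, 0.211]
contact_force: [-0.5, 0.3, 0.5]
opening: 0.914
finger_force: 0.0
```

```bash
python3 -c "
from h import *
q=ori(30,20);z=q.as_matrix()[:,2]
rows(np.array([.4613,.2372,.026])+z*.019,q,1)
"
```

```text
shift [-0.2 -0.5  0. ] turn [-0.4  0.2 -0. ] |d| 0.5 |t| 0.4
[-0.2, -0.5, 0.0] [-0.4, 0.2, -0.0]
```

{"method": "move_arm", "body": {
  "motion": [
    [0, 0, 0, 0, 0, 0, 0.3],
    [0, 0, 0, 0, 0, 0, 0.45],
    [0, 0, 0, 0, 0, 0, 0.5],
    [0, 0, 0, 0, 0, 0, 0.5]
  ],
  "newtons": 25
}}

```text
clock: 7.12
tool_pos: [0.4647, 0.2288, 0.0095]
eef_rot: [0.555, 0.79, -0.152, 0.211]
contact_force: [-1.8, 0.2, 2.5]
opening: 0.673
finger_force: 25.0
```

```bash
python3 -c "
from h import *
q=ori(30,20)
rows([.4647,.2288,.125],None,2)
rows([.5189,-.0729,.125],q,6)
rows([.5189,-.0729,.0505],q,2)
"
```

```text
shift [-58.   -0.8 -99.8] turn [0. 0. 0.] |d| 115.4 |t| 0.0
[-29.0, -0.4, -49.9] [0.0, 0.0, 0.0]
[-58.0, -0.8, -99.8] [0.0, 0.0, 0.0]
shift [-319.1  -51.9   52.3] turn [-0.4  0.2  0. ] |d| 327.5 |t| 0.4
[-53.2, -8.6, 8.7] [-0.1, 0.0, 0.0]
[-106.4, -17.3, 17.4] [-0.1, 0.1, 0.0]
[-159.6, -26.0, 26.1] [-0.2, 0.1, 0.0]
[-212.7, -34.6, 34.9] [-0.3, 0.1, 0.0]
[-265.9, -43.2, 43.6] [-0.3, 0.2, 0.0]
[-319.1, -51.9, 52.3] [-0.4, 0.2, 0.0]
shift [-281.7  -51.5  116.7] turn [-0.4  0.2  0. ] |d| 309.2 |t| 0.4
[-140.8, -25.8, 58.4] [-0.2, 0.1, 0.0]
[-281.7, -51.5, 116.7] [-0.4, 0.2, 0.0]
```

{"method": "move_arm", "body": {
  "motion": [
    [-15, 0, -25, 0, 0, 0, 0.5],
    [-34, 0, -59, 0, 0, 0, 0.5],
    [-58, -1, -100, 0, 0, 0, 0.5],
    [-95, -8, -80, 0, 0, 0, 0.5],
    [-145, -17, -55, 0, 0, 0, 0.5]
  ]
}}

```text
clock: 7.75
tool_pos: [0.4832, 0.1328, 0.1297]
eef_rot: [0.553, 0.792, -0.15, 0.21]
contact_force: [0.4, -0.3, -2.6]
opening: 0.674
finger_force: 25.0
```

```bash
python3 -c "
from h import *
q=ori(30,20);print(r.get_state()['q'].round(2),r.get_state()['opening'])
rows([.5189,-.0729,.125],q,4)
"
```

```text
[-0.77  0.81  0.15  2.03  0.72  0.61 -0.96] 0.6743094963395031
shift [-175.6  -36.9  106.8] turn [-0.2 -0.   0.1] |d| 208.8 |t| 0.2
[-43.9, -9.2, 26.7] [-0.0, -0.0, 0.0]
[-87.8, -18.4, 53.4] [-0.1, -0.0, 0.0]
[-131.7, -27.7, 80.1] [-0.2, -0.0, 0.1]
[-175.6, -36.9, 106.8] [-0.2, -0.0, 0.1]
```

{"method": "move_arm", "body": {
  "motion": [
    [-43, -9, 26, 0, 0, 0, 0.5],
    [-86, -18, 52, 0, 0, 0, 0.5],
    [-125, -26, 76, 0, 0, 0, 0.5],
    [-150, -32, 92, 0, 0, 0, 0.5],
    [-155, -33, 95, 0, 0, 0, 0.5]
  ]
}}

```text
clock: 8.38
tool_pos: [0.5124, -0.0532, 0.1258]
eef_rot: [0.556, 0.789, -0.153, 0.211]
contact_force: [0.5, 0.1, -3.5]
opening: 0.676
finger_force: 25.0
```

```bash
python3 -c "
from h import *
q=ori(30,20);s=snap('top');print(r.get_state()['q'].round(2),r.get_state()['contact_force'])
rows([.5189,-.0729,.0505],q,4)
s=snap('scene');f=cv2.cvtColor(s['frame'],cv2.COLOR_RGB2BGR)
cv2.imwrite('pics/6.png',cv2.resize(f[90:270,130:330],None,fx=3,fy=3))
"
```

```text
[-0.54  0.83  0.37  2.16  1.03  0.3  -0.94] [ 0.29539994  0.06067136 -2.30979458]
shift [19.1 -0.7 75.8] turn [-0.5  0.2 -0.1] |d| 78.2 |t| 0.5
[4.8, -0.2, 19.0] [-0.1, 0.0, -0.0]
[9.6, -0.4, 37.9] [-0.2, 0.1, -0.0]
[14.3, -0.5, 56.8] [-0.4, 0.2, -0.1]
[19.1, -0.7, 75.8] [-0.5, 0.2, -0.1]
```

View pics/6.png

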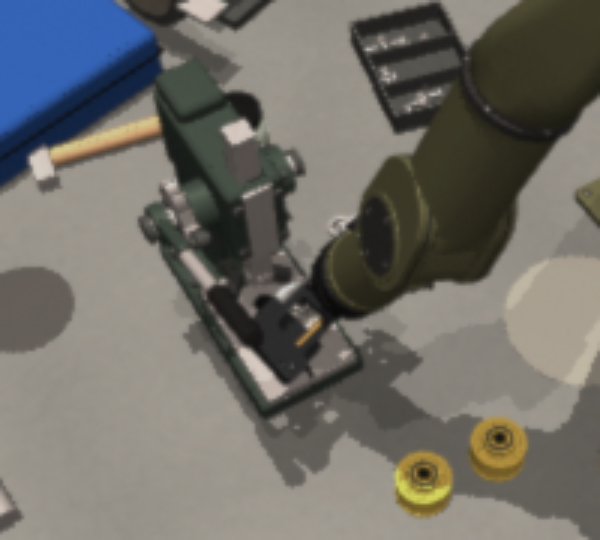

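The scene view shows the pulley in the gripper over the front of the bed. The lever is still raised and clear of the gripper. I lower it now.

{"method": "move_arm", "body": {
  "motion": [
    [5, 0, 19, 0, 0, 0, 0.5],
    [10, 0, 38, 0, 0, 0, 0.5],
    [15, -1, 57, 0, 0, 0, 0.5],
    [18, -1, 72, 0, 0, 0, 0.5],
    [18, -1, 72, 0, 0, 0, 0.5]
  ]
}}

```text
clock: 9.1
tool_pos: [0.519, -0.068, 0.0528]
eef_rot: [0.553, 0.792, -0.151, 0.21]
contact_force: [-0.4, -0.1, -3.1]
opening: 0.674
finger_force: 25.0
```

```bash
python3 -c "
from h import *
q=ori(30,20);print(r.get_state()['q'].round(2),r.get_state()['contact_force'],r.get_state()['tool_pos'])
rows([.5189,-.0729,.0505],q,1)
"
```

```text
[-0.53  1.    0.42  2.17  1.65  0.17 -1.6 ] [-0.42251089 -0.09950648 -3.11849355] [ 0.51901782 -0.06796358  0.052834  ]
shift [-2.8 -1.8  4.3] turn [-0.3 -0.   0.3] |d| 5.4 |t| 0.4
[-2.8, -1.8, 4.3] [-0.3, -0.0, 0.3]
```

{"method": "move_arm", "body": {
  "motion": [
    [0, 0, 2, 0, 0, 0, 0.5],
    [1, 0, 3, 0, 0, 0, 0.5],
    [1, 0, 3, 0, 0, 0, 0.5]
  ]
}}

```text
clock: 9.48
tool_pos: [0.519, -0.0707, 0.0513]
eef_rot: [0.554, 0.791, -0.152, 0.211]
contact_force: [0.6, -0.2, -3.0]
opening: 0.671
finger_force: 25.0
```

```bash
python3 -c "
from h import *
q=ori(30,20);print(r.get_state()['q'].round(2),r.get_state()['contact_force'],r.get_state()['tool_pos'])
"
```

```text
[-0.52  1.01  0.41  2.17  1.67  0.18 -1.61] [ 0.56528233 -0.19299438 -3.00619267] [ 0.51901853 -0.07068396  0.05131771]
```

{"method": "move_arm", "body": {
  "motion": [
    [1, 0, 1, 0, 0, 0, 0.5],
    [1, 0, 2, 0, 0, 0, 0.5],
    [1, 0, 2, 0, 0, 0, 0.5]
  ]
}}

```text
clock: 9.85
tool_pos: [0.5189, -0.071, 0.0495]
eef_rot: [0.554, 0.791, -0.152, 0.211]
contact_force: [-2.4, 3.7, 4.2]
opening: 0.673
finger_force: 25.0
```

{"method": "move_arm", "body": {
  "motion": [
    [0, 0, 0, 0, 0, 0, 0.2],
    [0, 0, 0, 0, 0, 0, 0],
    [0, 0, -20, 0, 0, 0, 0],
    [0, 0, -50, 0, 0, 0, 0],
    [0, 0, -80, 0, 0, 0, 0]
  ]
}}

```text
clock: 10.48
tool_pos: [0.5048, -0.035, 0.118]
eef_rot: [0.554, 0.79, -0.156, 0.211]
contact_force: [0.8, 0.4, -1.8]
opening: 0.999
finger_force: 0.0
```

```bash
cat >> h.py <<'E'
def pulley(s):
    W=cloud(s);x,y,z=np.moveaxis(W,-1,0)
    m=(abs(x-.5155)<.06)&(y>-.19)&(y<.0)
    for lo,hi in((.069,.077),(.0775,.09)):
        p=W[m&(z>lo)&(z<hi)];print(len(p),cv2.minEnclosingCircle(p[:,:2].astype(np.float32)) if len(p)>5 else 0,p.mean(0).round(4) if len(p) else 0)
E
python3 -c "
from h import *
st=r.get_state();print(st['q'].round(2),st['contact_force'],st['tool_pos'])
s=snap('wrist');pulley(s);cv2.imwrite('pics/7.png',cv2.cvtColor(s['frame'],cv2.COLOR_RGB2BGR))
rows([.5155,.03,.13],ori(50,0),5)
"
```

```text
[-0.54  0.83  0.3   2.17  1.1   0.35 -1.06] [ 0.76650551  0.42030575 -1.79338598] [ 0.50478976 -0.03495865  0.11803716]
2928 ((0.5156083106994629, -0.06269275397062302), 0.031079383566975594) [ 0.513  -0.0533  0.0736]
1715 ((0.5163507461547852, -0.061939939856529236), 0.018248707056045532) [ 0.515  -0.059   0.0817]
shift [ 41.   29.9 -33.5] turn [ 12.7 -19.7  15.6] |d| 60.8 |t| 28.2
[8.2, 6.0, -6.7] [2.5, -3.9, 3.1]
[16.4, 12.0, -13.4] [5.1, -7.9, 6.2]
[24.6, 17.9, -20.1] [7.6, -11.8, 9.4]
[32.8, 23.9, -26.8] [10.2, -15.8, 12.5]
[41.0, 29.9, -33.5] [12.7, -19.7, 15.6]
```

The wrist cloud shows the pulley standing on the bed at (0.516, −0.062), with its top at 74 mm and the bearing top at 82 mm. It is upright and centred.

{"method": "move_arm", "body": {
  "motion": [
    [8, 6, -7, 2, -4, 3, 0.3],
    [16, 12, -13, 5, -8, 6, 0.6],
    [25, 18, -20, 8, -12, 9, 1],
    [33, 24, -27, 10, -16, 12, 1],
    [41, 30, -33, 13, -20, 16, 1]
  ]
}}

```text
clock: 11.15
tool_pos: [0.5163, 0.0257, 0.1263]
eef_rot: [0.644, 0.634, -0.304, 0.3]
contact_force: [1.0, -0.6, -0.1]
opening: 0.458
finger_force: 0.0
```

```bash
python3 -c "
from h import *
st=r.get_state();print(st['q'].round(2),st['contact_force'],st['tool_pos'],st['opening'])
rows([.5155,.005,.053],ori(50,0),3)
"
```

```text
[-0.71  1.01  0.25  1.82  0.65  0.96 -1.09] [ 0.9744542  -0.63042786 -0.06868076] [0.5163035  0.02569826 0.12628378] 0.4584639551877572
shift [43.5 -0.6 62.5] turn [-0.6  0.6 -0.6] |d| 76.2 |t| 1.0
[14.5, -0.2, 20.8] [-0.2, 0.2, -0.2]
[29.0, -0.4, 41.7] [-0.4, 0.4, -0.4]
[43.5, -0.6, 62.5] [-0.6, 0.6, -0.6]
```

{"method": "move_arm", "body": {
  "motion": [
    [14, 0, 20, 0, 0, 0, 1],
    [28, 0, 40, 0, 0, 0, 1],
    [40, -1, 57, 0, 0, 0, 1],
    [42, -1, 60, 0, 0, 0, 1],
    [42, -1, 60, 0, 0, 0, 1]
  ]
}}

```text
clock: 11.78
tool_pos: [0.5154, 0.0059, 0.0557]
eef_rot: [0.644, 0.635, -0.303, 0.3]
contact_force: [-0.2, 0.5, 0.6]
opening: 0.003
finger_force: 0.0
```

```bash
python3 -c "
from h import *
st=r.get_state();print(st['q'].round(2),st['contact_force'],st['tool_pos'],st['opening'])
rows([.5155,-.0985,.053],ori(50,0),5)
"
```

```text
[-0.69  1.13  0.27  1.83  0.69  0.83 -1.17] [-0.22202064  0.54459638  0.63206474] [0.5153837  0.00587181 0.05573835] 0.0029447689672175838
shift [-64.3   1.4  82.2] turn [-0.5  0.5 -0.5] |d| 104.4 |t| 0.9
[-12.9, 0.3, 16.4] [-0.1, 0.1, -0.1]
[-25.7, 0.6, 32.9] [-0.2, 0.2, -0.2]
[-38.6, 0.8, 49.3] [-0.3, 0.3, -0.3]
[-51.4, 1.1, 65.8] [-0.4, 0.4, -0.4]
[-64.3, 1.4, 82.2] [-0.5, 0.5, -0.5]
```

{"method": "move_arm", "body": {
  "motion": [
    [-11, 0, 13, 0, 0, 0, 1],
    [-20, 0, 25, 0, 0, 0, 1],
    [-29, 1, 36, 0, 0, 0, 1],
    [-38, 1, 48, 0, 0, 0, 1],
    [-46, 1, 58, 0, 0, 0, 1]
  ]
}}

```text
clock: 12.4
tool_pos: [0.5155, -0.0688, 0.0541]
eef_rot: [0.644, 0.636, -0.303, 0.3]
contact_force: [1.4, 4.6, 3.4]
opening: 0.005
finger_force: 2.1
```

```bash
python3 -c "
from h import *
st=r.get_state();print(st['q'].round(2),st['contact_force'],st['tool_pos'])
pulley(snap('scene'));
rows([.5155,-.0985,.053],ori(50,0),1)
"
```

```text
[-0.62  1.14  0.34  1.92  0.81  0.69 -1.2 ] [1.44364144 4.5624187  3.39576526] [ 0.51545308 -0.06882149  0.05414518]
121 ((0.5149065256118774, -0.09749958664178848), 0.03611743822693825) [ 0.5165 -0.0991  0.0734]
92 ((0.5354989171028137, -0.06139442324638367), 0.06266534328460693) [ 0.5182 -0.0963  0.0819]
shift [-16.    1.2  22.2] turn [-0.6  0.6 -0.6] |d| 27.4 |t| 1.0
[-16.0, 1.2, 22.2] [-0.6, 0.6, -0.6]
```

{"method": "move_arm", "body": {
  "motion": [
    [-5, 0, 6, 0, 0, 0, 1],
    [-10, 1, 13, 0, 0, 0, 1],
    [-15, 1, 19, 0, 0, 0, 1],
    [-15, 1, 19, 0, 0, 0, 1],
    [-15, 1, 19, 0, 0, 0, 1]
  ]
}}

```text
clock: 13.08
tool_pos: [0.5157, -0.0927, 0.0535]
eef_rot: [0.644, 0.635, -0.303, 0.3]
contact_force: [-0.1, 1.3, -0.2]
opening: 0.008
finger_force: 0.0
```

```bash
python3 -c "
from h import *
s=snap('wrist');pulley(s);st=r.get_state();print(st['q'].round(2),st['contact_force'],st['tool_pos'])
cv2.imwrite('pics/8.png',cv2.cvtColor(s['frame'],cv2.COLOR_RGB2BGR))
"
```

```text
4856 ((0.5163173675537109, -0.057434145361185074), 0.055759869515895844) [ 0.5169 -0.0244  0.0741]
24067 ((0.5155360698699951, -0.018228676170110703), 0.06002696603536606) [ 0.5163 -0.0107  0.0848]
[-0.59  1.15  0.37  1.94  0.84  0.64 -1.21] [-0.24102426 -0.00689657 -0.63867443] [ 0.51576443 -0.09247002  0.05345723]
```

View pics/8.png

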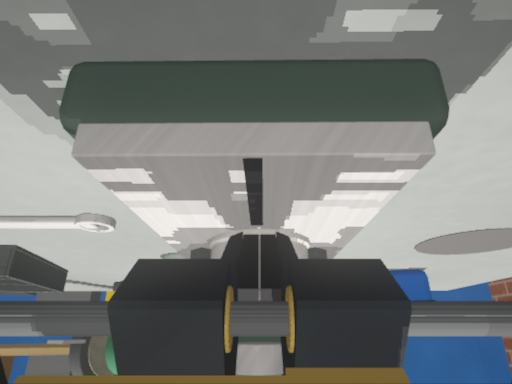

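The wrist view shows the shut fingers at (260,270) behind the pulley's rim at (260,233), in line with the bed slot and the V stop. No stop has been felt yet, so I keep pushing slowly.

{"method": "move_arm", "body": {
  "motion": [
    [-2, 0, 2, 0, 0, 0, 1],
    [-3, 0, 4, 0, 0, 0, 1],
    [-4, 0, 6, 0, 0, 0, 1],
    [-5, 0, 7, 0, 0, 0, 1],
    [-5, 0, 7, 0, 0, 0, 1]
  ]
}}

```text
clock: 13.75
tool_pos: [0.5163, -0.0991, 0.0527]
eef_rot: [0.644, 0.636, -0.302, 0.3]
contact_force: [-1.8, 9.1, 6.4]
opening: 0.005
finger_force: 4.3
```

{"method": "move_arm", "body": {
  "motion": [
    [-1, 0, 1, 0, 0, 0, 1],
    [-2, 0, 2, 0, 0, 0, 1],
    [-2, 0, 3, 0, 0, 0, 1],
    [-2, 0, 3, 0, 0, 0, 1]
  ]
}}

```text
clock: 14.25
tool_pos: [0.5166, -0.0997, 0.0519]
eef_rot: [0.643, 0.638, -0.3, 0.299]
contact_force: [-4.2, 20.0, 14.7]
opening: 0.007
finger_force: 10.2
```

Contact rose to 20 N with no more travel, so the pulley is seated. I back off and check.

{"method": "move_arm", "body": {
  "motion": [
    [3, 0, -4, 0, 0, 0, 1],
    [13, 0, -16, 0, 0, 0, 1],
    [32, 0, -38, 0, 0, 0, 1],
    [51, 0, -61, 0, 0, 0, 1],
    [51, 0, -75, 0, 0, 0, 1]
  ]
}}

```text
clock: 14.88
tool_pos: [0.5169, -0.0119, 0.0602]
eef_rot: [0.643, 0.637, -0.303, 0.299]
contact_force: [0.1, -0.3, -0.1]
opening: 0.004
finger_force: 0.0
```

```bash
cat >> h.py <<'E'
def ringpts(s,tag):
    W=cloud(s);x,y,z=np.moveaxis(W,-1,0)
    m=(abs(x-.5155)<.035)&(y<-.05)&(y>-.2)
    p=W[m&(z>.045)&(z<.072)&(y<-.09)] # front side of pulley
    p=p[abs(p[:,0]-.5155)<.031]
    if len(p)>20:
        # circle fit with x and y free, r=.03
        from scipy.optimize import least_squares
        f=least_squares(lambda c:np.hypot(p[:,0]-c[0],p[:,1]-c[1])-.03,[.5155,-.13],loss='soft_l1',f_scale=.001);print(tag,len(p),'side fit',f.x.round(4),'front',p[:,1].max().round(4))
    for lo,hi in((.070,.0765),(.0765,.089),(.089,.11)):
        p=W[m&(z>lo)&(z<hi)];print(tag,lo,len(p),p.mean(0).round(4) if len(p) else 0,p[:,1].max().round(4) if len(p) else 0)
E
python3 -c "
from h import *
st=r.get_state();print(st['q'].round(2),st['contact_force'],st['tool_pos'])
for n in('wrist','scene'): 
  s=snap(n);ringpts(s,n)
  if n=='wrist':cv2.imwrite('pics/9.png',cv2.cvtColor(s['frame'],cv2.COLOR_RGB2BGR))
"
```

```text
[-0.67  1.12  0.28  1.85  0.72  0.8  -1.17] [ 0.10973953 -0.31699754 -0.07579196] [ 0.51693441 -0.01188138  0.06017149]
wrist 0.07 16 [ 0.5166 -0.1079  0.0728] -0.104
wrist 0.0765 0 0 0
wrist 0.089 593 [ 0.5155 -0.1221  0.1049] -0.1174
scene 135 side fit [ 0.5194 -0.1407] front -0.101
scene 0.07 102 [ 0.5205 -0.1256  0.0736] -0.1032
scene 0.0765 47 [ 0.5206 -0.1269  0.0806] -0.1096
scene 0.089 34 [ 0.5201 -0.1245  0.1031] -0.1176
```

View pics/9.png

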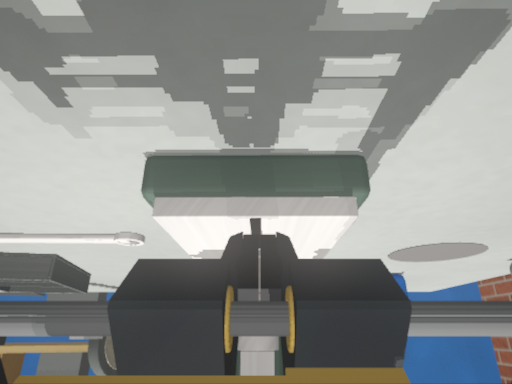

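The wrist view shows the bed clear with the fingers withdrawn. The pulley front is at y = −0.104 (expected −0.1045) and the ram pad front at −0.117, so the pulley is seated under the ram. Next I go to the lever by a clear route.

```bash
python3 -c "
from h import *
rows([.43,.10,.16],ori(35,0),3)
rows([.45,.12,.38],ori(0,0),6)
p,q=lev(21,110);print(p)
"
```

```text
shift [  -4.3  -88.6 -149.3] turn [-0.4 15.4 -0.6] |d| 173.7 |t| 15.4
[-1.4, -29.5, -49.8] [-0.1, 5.1, -0.2]
[-2.9, -59.1, -99.5] [-0.3, 10.3, -0.4]
[-4.3, -88.6, -149.3] [-0.4, 15.4, -0.6]
shift [-160.9  -68.4 -305.1] turn [-0.2 50.4 -0.7] |d| 351.6 |t| 50.4
[-26.8, -11.4, -50.8] [-0.0, 8.4, -0.1]
[-53.6, -22.8, -101.7] [-0.1, 16.8, -0.2]
[-80.4, -34.2, -152.6] [-0.1, 25.2, -0.3]
[-107.3, -45.6, -203.4] [-0.1, 33.6, -0.5]
[-134.1, -57.0, -254.2] [-0.2, 42.0, -0.6]
[-160.9, -68.4, -305.1] [-0.2, 50.4, -0.7]
[ 0.602      -0.0182312   0.36804573]
```

{"method": "move_arm", "body": {
  "motion": [
    [0, -25, -50, 0, 4, 0, 1],
    [-2, -55, -100, 0, 10, 0, 1],
    [-10, -88, -150, 0, 16, 0, 1],
    [-40, -88, -195, 0, 24, 0, 0.7],
    [-80, -88, -235, 0, 33, 0, 0.4]
  ]
}}

```text
clock: 15.6
tool_pos: [0.43, 0.1169, 0.2739]
eef_rot: [0.703, 0.695, -0.106, 0.106]
contact_force: [1.6, 0.0, -0.5]
opening: 0.204
finger_force: 0.0
```

```bash
python3 -c "
from h import *
st=r.get_state();print(st['q'].round(2),st['tool_pos'],st['opening'])
rows([.45,.06,.40],ori(-5),5)
rows(*lev(21,110),5)
"
```

```text
[-0.53  0.47 -0.03  1.97  0.34  0.9  -0.82] [0.43000692 0.11686248 0.27386033] 0.20447013512729806
shift [ -91.5   20.8 -103.6] turn [-0.  22.3 -0.7] |d| 139.8 |t| 22.3
[-18.3, 4.2, -20.7] [-0.0, 4.5, -0.1]
[-36.6, 8.3, -41.4] [-0.0, 8.9, -0.3]
[-54.9, 12.5, -62.2] [-0.0, 13.4, -0.4]
[-73.2, 16.6, -82.9] [-0.0, 17.8, -0.6]
[-91.5, 20.8, -103.6] [-0.0, 22.3, -0.7]
shift [-155.   173.6  -50.3] turn [ 0.1 38.3 -0.7] |d| 238.1 |t| 38.3
[-31.0, 34.7, -10.1] [0.0, 7.7, -0.1]
[-62.0, 69.4, -20.1] [0.0, 15.3, -0.3]
[-93.0, 104.2, -30.2] [0.1, 23.0, -0.4]
[-124.0, 138.9, -40.2] [0.1, 30.6, -0.6]
[-155.0, 173.6, -50.3] [0.1, 38.3, -0.7]
```

{"method": "move_arm", "body": {
  "motion": [
    [-15, 0, -55, 0, 7, 0, 0.4],
    [-45, 20, -95, 0, 15, 0, 0.4],
    [-85, 65, -100, 0, 23, 0, 0.4],
    [-120, 120, -75, 0, 31, 0, 0.4],
    [-155, 172, -51, 0, 38, -1, 0.4]
  ]
}}

```text
clock: 16.23
tool_pos: [0.592, -0.0141, 0.37]
eef_rot: [0.695, 0.696, 0.128, -0.126]
contact_force: [0.7, 1.2, -0.6]
opening: 0.599
finger_force: 0.0
```

```bash
python3 -c "
from h import *
s=snap('wrist');s=snap('wrist')
W=cloud(s);x,y,z=np.moveaxis(W,-1,0)
m=(x>.57)&(x<.64)&(y>-.09)&(y<.07)&(z>.2)&(z<.35);p=W[m];print(len(p))
for v in (-.05,-.02,0,.02,.04):
  q=p[abs(p[:,1]-v)<.004]
  if len(q): print(v,q[:,0].min().round(4),q[:,0].max().round(4),q[:,2].max().round(4), 'model top',.215+(v+.163)*np.tan(np.radians(21))+.011/np.cos(np.radians(21)))
st=r.get_state();print(st['q'].round(2),st['tool_pos'],st['opening'])
rows(*lev(21,0),5)
"
```

```text
4504
-0.05 0.5946 0.6081 0.2664 model top 0.2701592308890093
-0.02 0.5905 0.6121 0.2808 model top 0.2816751519400718
0 0.5902 0.6121 0.2885 model top 0.2893524326407801
0.02 0.5908 0.612 0.2967 model top 0.2970297133414884
0.04 0.5905 0.612 0.3033 model top 0.3047069940421967
[ 0.25  0.56 -0.18  1.47 -0.28  1.17  0.2 ] [ 0.59305644 -0.0247566   0.36247942] 0.5968314678063419
shift [  9.6   8.9 107. ] turn [-0.1  0.8 -1. ] |d| 107.8 |t| 1.3
[1.9, 1.8, 21.4] [-0.0, 0.2, -0.2]
[3.8, 3.6, 42.8] [-0.0, 0.3, -0.4]
[5.8, 5.3, 64.2] [-0.1, 0.5, -0.6]
[7.7, 7.1, 85.6] [-0.1, 0.6, -0.8]
[9.6, 8.9, 107.0] [-0.1, 0.8, -1.0]
```

{"method": "move_arm", "body": {
  "motion": [
    [2, 4, 25, 0, 0, 0, 0.4],
    [4, 6, 52, 0, 0, -1, 0.4],
    [7, 8, 80, 0, 1, -1, 0.4],
    [9, 8, 106, 0, 1, -1, 0.5],
    [9, 8, 106, 0, 1, -1, 0.9]
  ],
  "newtons": 30
}}

```text
clock: 16.95
tool_pos: [0.5969, 0.0348, 0.2715]
eef_rot: [0.687, 0.702, 0.131, -0.133]
contact_force: [-0.1, 0.6, -0.3]
opening: 0.409
finger_force: 0.0
```

{"method": "move_arm", "body": {
  "motion": [
    [0, 0, 0, 0, 0, 0, 0.9],
    [0, 0, 0, 0, 0, 0, 0.9],
    [0, 0, 0, 0, 0, 0, 0.9]
  ],
  "newtons": 30
}}

```text
clock: 17.32
tool_pos: [0.6007, 0.0341, 0.2745]
eef_rot: [0.687, 0.702, 0.134, -0.129]
contact_force: [2.4, -1.3, -0.2]
opening: 0.238
finger_force: 30.0
```

```bash
python3 -c "
from h import *
st=r.get_state();print(st['q'].round(2),st['tool_pos'],lev(21)[0],R.from_quat(st['eef_rot']).as_matrix()[:,2])
stroke(21,-23,5);stroke(-23,21,5)
"
```

```text
[ 0.19  0.65 -0.22  1.61 -0.31  0.92  0.22] [0.60067863 0.03407533 0.2745074 ] [0.602      0.02118927 0.26535188] [ 0.00310023  0.36607463 -0.93058033]
12.2 [-5.1  0.  28.8] [ 0.  -8.8  0. ]
3.4 [-14.6   0.   56.6] [  0.  -17.6   0. ]
-5.4 [-28.3   0.   82.5] [  0.  -26.4   0. ]
-14.2 [-45.7   0.  106. ] [  0.  -35.2   0. ]
-23.0 [-66.5   0.  126.7] [  0. -44.   0.]
-14.2 [  0.7   0.  -29.3] [0.  8.8 0. ]
-5.4 [ -3.1   0.  -58.3] [ 0.  17.6  0. ]
3.4 [-11.4   0.  -86.5] [ 0.  26.4  0. ]
12.2 [ -23.8    0.  -113. ] [ 0.  35.2  0. ]
21.0 [ -40.1    0.  -137.3] [ 0. 44.  0.]
```

```bash
sed -i 's/\.19\*np\.cos(a),\.215+\.19\*np\.sin(a)/RL*np.cos(a),.215+RL*np.sin(a)/; s/^def lev/RL=.205\ndef lev/' h.py; python3 -c "
from h import *
print(lev(21)[0]);stroke(21,-23,5);stroke(-23,21,5)
"
```

```text
[0.602      0.03519298 0.2707274 ]
12.2 [-5.3  0.  31.1] [ 0.  -8.8  0. ]
3.4 [-15.3   0.   61.1] [  0.  -17.6   0. ]
-5.4 [-29.8   0.   89.2] [  0.  -26.4   0. ]
-14.2 [-48.4   0.  114.7] [  0.  -35.2   0. ]
-23.0 [-70.7   0.  137.1] [  0. -44.   0.]
-14.2 [  0.5   0.  -31.6] [0.  8.8 0. ]
-5.4 [ -3.9   0.  -62.9] [ 0.  17.6  0. ]
3.4 [-12.9   0.  -93.1] [ 0.  26.4  0. ]
12.2 [ -26.5    0.  -121.6] [ 0.  35.2  0. ]
21.0 [ -44.3    0.  -147.7] [ 0. 44.  0.]
```

{"method": "move_arm", "body": {
  "motion": [
    [-5, 0, 31, 0, -9, 0, 0.9],
    [-15, 0, 61, 0, -18, 0, 0.9],
    [-30, 0, 89, 0, -26, 0, 0.9],
    [-48, 0, 115, 0, -35, 0, 0.9],
    [-70, 0, 136, 0, -43, 0, 0.9]
  ]
}}

```text
clock: 17.95
tool_pos: [0.6009, 0.0179, 0.1229]
eef_rot: [0.688, 0.701, -0.13, 0.139]
contact_force: [-1.3, -3.0, 3.6]
opening: 0.237
finger_force: 29.9
```

{"method": "move_arm", "body": {
  "motion": [
    [0, 0, 0, 0, 0, 0, 0.9],
    [0, 0, 0, 0, 0, 0, 0.9]
  ]
}}

```text
clock: 18.2
tool_pos: [0.6009, 0.0206, 0.121]
eef_rot: [0.687, 0.702, -0.128, 0.136]
contact_force: [2.2, -1.2, -4.0]
opening: 0.238
finger_force: 29.7
```

```bash
cat >> h.py <<'E'
def ang():
    st=r.get_state();z=R.from_quat(st['eef_rot']).as_matrix()[:,2];g=st['tool_pos']-.019*z
    print('lever deg',np.degrees(np.arctan2(g[2]-.215,g[1]+.163)).round(1),'tool',np.degrees(np.arctan2(z[1],-z[2])).round(1),'r',np.hypot(g[2]-.215,g[1]+.163).round(4),'F',st['contact_force'].round(1),'q',st['q'].round(2))
def ram():
    s=snap('scene');W=cloud(s);x,y,z=np.moveaxis(W,-1,0)
    b=(abs(x-.5155)<.02)&(y>-.155)&(y<-.105)
    t=W[b&(z>.277)&(z<.36)];print('ram top z',np.percentile(t[:,2],[50,90]).round(4) if len(t) else None,len(t))
    p=W[b&(z>.05)&(z<.16)&(abs(y+.12)<.012)];print(np.histogram(p[:,2],np.arange(.07,.125,.003)))
E
python3 -c "
from h import *
ang();ram()"
```

```text
lever deg -21.8 tool -21.5 r 0.2053 F [ 2.2 -1.2 -4. ] q [-0.49  0.89  0.34  1.73  0.17  0.64 -0.38]
ram top z [0.3128 0.3229] 168
(array([0, 0, 0, 0, 0, 0, 0, 1, 0, 1, 2, 1, 0, 3, 3, 3, 2, 4]), array([0.07 , 0.073, 0.076, 0.079, 0.082, 0.085, 0.088, 0.091, 0.094,
       0.097, 0.1  , 0.103, 0.106, 0.109, 0.112, 0.115, 0.118, 0.121,
       0.124]))
```

{"method": "move_arm", "body": {
  "motion": [
    [0, 0, -31, 0, 9, 0, 0.9],
    [-4, 0, -62, 0, 17, 0, 0.9],
    [-12, 0, -92, 0, 26, 0, 0.9],
    [-25, 0, -120, 0, 35, 0, 0.9],
    [-43, 0, -145, 0, 43, 0, 0.9]
  ]
}}

```text
clock: 18.88
tool_pos: [0.6007, 0.037, 0.276]
eef_rot: [0.685, 0.703, 0.139, -0.133]
contact_force: [3.1, 4.0, -5.0]
opening: 0.242
finger_force: 29.6
```

{"method": "move_arm", "body": {
  "motion": [
    [0, 0, 0, 0, 0, 0, 0.9],
    [0, 0, 0, 0, 0, 0, 0.9]
  ]
}}

```text
clock: 19.12
tool_pos: [0.6007, 0.0348, 0.2748]
eef_rot: [0.686, 0.702, 0.137, -0.131]
contact_force: [2.6, 3.8, 3.2]
opening: 0.24
finger_force: 29.7
```

```bash
python3 -c "
from h import *
ang();ram()"
```

```text
lever deg 22.1 tool 21.8 r 0.2059 F [2.6 3.8 3.2] q [ 0.21  0.65 -0.26  1.61 -0.28  0.91  0.21]
ram top z [0.3142 0.3238] 118
(array([10,  4,  4,  4,  2,  3,  2,  1,  2,  3,  0,  0,  0,  0,  0,  0,  0,
        0]), array([0.07 , 0.073, 0.076, 0.079, 0.082, 0.085, 0.088, 0.091, 0.094,
       0.097, 0.1  , 0.103, 0.106, 0.109, 0.112, 0.115, 0.118, 0.121,
       0.124]))
```

{"method": "move_arm", "body": {
  "motion": [
    [-5, 0, 31, 0, -9, 0, 0.9],
    [-15, 0, 61, 0, -18, 0, 0.9],
    [-30, 0, 89, 0, -26, 0, 0.9],
    [-48, 0, 115, 0, -35, 0, 0.9],
    [-71, 0, 138, 0, -44, 0, 0.9]
  ]
}}

```text
clock: 19.8
tool_pos: [0.601, 0.0167, 0.1201]
eef_rot: [0.686, 0.7, -0.136, 0.145]
contact_force: [-4.6, 2.3, 14.4]
opening: 0.24
finger_force: 29.9
```

{"method": "move_arm", "body": {
  "motion": [
    [0, 0, 0, 0, 0, 0, 0.9],
    [0, 0, 0, 0, 0, 0, 0.9]
  ]
}}

```text
clock: 20.05
tool_pos: [0.601, 0.021, 0.1172]
eef_rot: [0.686, 0.702, -0.132, 0.141]
contact_force: [0.7, 6.1, 0.9]
opening: 0.229
finger_force: 29.4
```

```bash
python3 -c "
from h import *
ang();ram()"
```

```text
lever deg -22.8 tool -22.3 r 0.2074 F [0.7 6.1 0.9] q [-0.49  0.9   0.33  1.73  0.2   0.64 -0.42]
ram top z [0.3058 0.3154] 155
(array([0, 2, 2, 2, 2, 1, 3, 5, 1, 2, 6, 3, 5, 5, 2, 6, 3, 3]), array([0.07 , 0.073, 0.076, 0.079, 0.082, 0.085, 0.088, 0.091, 0.094,
       0.097, 0.1  , 0.103, 0.106, 0.109, 0.112, 0.115, 0.118, 0.121,
       0.124]))
```

{"method": "move_arm", "body": {
  "motion": [
    [0, 0, -31, 0, 9, 0, 0.9],
    [-4, 0, -62, 0, 17, 0, 0.9],
    [-12, 0, -92, 0, 26, 0, 0.9],
    [-25, 0, -120, 0, 35, 0, 0.9],
    [-43, 0, -146, 0, 44, 0, 0.9]
  ]
}}

```text
clock: 20.72
tool_pos: [0.6007, 0.0402, 0.2734]
eef_rot: [0.684, 0.703, 0.14, -0.134]
contact_force: [3.8, 9.8, -3.5]
opening: 0.233
finger_force: 30.2
```

{"method": "move_arm", "body": {
  "motion": [
    [0, 0, 0, 0, 0, 0, 0.9],
    [0, 0, 0, 0, 0, 0, 0.9]
  ]
}}

```text
clock: 20.98
tool_pos: [0.6007, 0.0359, 0.2717]
eef_rot: [0.687, 0.702, 0.137, -0.131]
contact_force: [3.8, 5.6, 3.5]
opening: 0.233
finger_force: 30.0
```

```bash
python3 -c "
from h import *
ang()"
```

```text
lever deg 21.2 tool 21.9 r 0.2057 F [3.8 5.6 3.5] q [ 0.23  0.66 -0.29  1.61 -0.26  0.9   0.19]
```

{"method": "move_arm", "body": {
  "motion": [
    [-2, 0, 16, 0, -5, 0, 0.9],
    [-5, 0, 31, 0, -9, 0, 0.9],
    [-10, 0, 46, 0, -13, 0, 0.9],
    [-15, 0, 61, 0, -18, 0, 0.9],
    [-22, 0, 75, 0, -22, 0, 0.9]
  ]
}}

```text
clock: 21.6
tool_pos: [0.601, 0.0418, 0.1939]
eef_rot: [0.7, 0.714, 0.002, 0.007]
contact_force: [-2.0, 2.5, 12.6]
opening: 0.238
finger_force: 29.5
```

```bash
python3 -c "
from h import *
ang();stroke(0,-22,5)"
```

```text
lever deg -0.6 tool -0.4 r 0.205 F [-2.   2.5 12.6] q [-0.15  0.71  0.    1.7   0.01  0.72 -0.14]
-4.4 [-2.1  0.  15.7] [ 0.  -4.4  0. ]
-8.8 [-5.3  0.  31.1] [ 0.  -8.8  0. ]
-13.2 [-9.8  0.  46.3] [  0.  -13.2   0. ]
-17.6 [-15.3   0.   61.1] [  0.  -17.6   0. ]
-22.0 [-22.    0.   75.4] [  0. -22.   0.]
```

{"method": "move_arm", "body": {
  "motion": [
    [-2, 0, 16, 0, -5, 0, 0.9],
    [-5, 0, 31, 0, -9, 0, 0.9],
    [-10, 0, 46, 0, -13, 0, 0.9],
    [-15, 0, 61, 0, -18, 0, 0.9],
    [-21, 0, 73, 0, -21, 0, 0.9]
  ]
}}

```text
clock: 22.22
tool_pos: [0.6015, 0.0222, 0.123]
eef_rot: [0.688, 0.702, -0.126, 0.136]
contact_force: [-11.3, 16.7, 43.1]
opening: 0.208
finger_force: 29.9
```

```bash
python3 -c "
from h import *
ang();ram()"
```

```text
lever deg -21.1 tool -21.4 r 0.2059 F [-11.3  16.7  43.1] q [-0.47  0.88  0.3   1.73  0.22  0.65 -0.43]
ram top z [0.3044 0.3107] 143
(array([0, 0, 0, 0, 0, 1, 0, 0, 0, 0, 1, 1, 1, 3, 1, 3, 2, 2]), array([0.07 , 0.073, 0.076, 0.079, 0.082, 0.085, 0.088, 0.091, 0.094,
       0.097, 0.1  , 0.103, 0.106, 0.109, 0.112, 0.115, 0.118, 0.121,
       0.124]))
```

{"method": "move_arm", "body": {
  "motion": [
    [0, 0, -31, 0, 9, 0, 0.9],
    [-4, 0, -62, 0, 17, 0, 0.9],
    [-12, 0, -92, 0, 26, 0, 0.9],
    [-25, 0, -120, 0, 35, 0, 0.9],
    [-41, 0, -142, 0, 42, 0, 0.9]
  ]
}}

```text
clock: 22.9
tool_pos: [0.6005, 0.0399, 0.269]
eef_rot: [0.685, 0.704, 0.134, -0.128]
contact_force: [21.1, 27.7, -58.3]
opening: 0.205
finger_force: 35.0
```

{"method": "move_arm", "body": {
  "motion": [
    [0, 0, 0, 0, 0, 0, 0.9],
    [0, 0, 0, 0, 0, 0, 0.9]
  ]
}}

```text
clock: 23.15
tool_pos: [0.6008, 0.0369, 0.2685]
eef_rot: [0.687, 0.703, 0.132, -0.126]
contact_force: [3.4, 8.1, 4.7]
opening: 0.217
finger_force: 29.8
```

```bash
python3 -c "
from h import *
ang();ram()"
```

```text
lever deg 20.3 tool 21.0 r 0.2058 F [3.4 8.1 4.7] q [ 0.23  0.66 -0.3   1.62 -0.24  0.89  0.16]
ram top z [0.3066 0.3116] 94
(array([ 8, 11,  4,  4,  0,  2,  1,  0,  0,  0,  0,  0,  0,  0,  0,  0,  0,
        0]), array([0.07 , 0.073, 0.076, 0.079, 0.082, 0.085, 0.088, 0.091, 0.094,
       0.097, 0.1  , 0.103, 0.106, 0.109, 0.112, 0.115, 0.118, 0.121,
       0.124]))
```

{"method": "move_arm", "body": {
  "motion": [
    [0, 0, 0, 0, 0, 0, 0.6],
    [0, 0, -6, 0, 0, 0, 0.6],
    [0, 0, -6, 0, 0, 0, 0.6],
    [0, 0, -6, 0, 0, 0, 0.9],
    [0, 0, -6, 0, 0, 0, 0.9]
  ]
}}

```text
clock: 23.82
tool_pos: [0.6007, 0.0308, 0.2712]
eef_rot: [0.688, 0.703, 0.128, -0.124]
contact_force: [3.5, 0.2, -0.3]
opening: 0.235
finger_force: 29.7
```

{"method": "move_arm", "body": {
  "motion": [
    [-2, 0, 16, 0, -5, 0, 0.9],
    [-5, 0, 31, 0, -9, 0, 0.9],
    [-10, 0, 46, 0, -13, 0, 0.9],
    [-15, 0, 61, 0, -18, 0, 0.9],
    [-22, 0, 75, 0, -22, 0, 0.9]
  ],
  "newtons": 40
}}

```text
clock: 24.45
tool_pos: [0.6009, 0.0375, 0.1933]
eef_rot: [0.7, 0.714, -0.006, 0.013]
contact_force: [1.9, -0.4, 0.8]
opening: 0.23
finger_force: 39.6
```

```bash
python3 -c "
from h import *
ang();print(r.get_state()['opening'])"
```

```text
lever deg -0.8 tool -1.5 r 0.201 F [ 1.9 -0.4  0.8] q [-0.15  0.71 -0.01  1.7   0.05  0.73 -0.17]
0.2296975075539798
```

{"method": "move_arm", "body": {
  "motion": [
    [-1, 0, 11, 0, -3, 0, 0.9],
    [-3, 0, 22, 0, -6, 0, 0.9],
    [-5, 0, 31, 0, -9, 0, 0.9],
    [-8, 0, 40, 0, -11, 0, 0.9]
  ]
}}

```text
clock: 24.95
tool_pos: [0.6011, 0.0297, 0.155]
eef_rot: [0.696, 0.71, -0.072, 0.081]
contact_force: [-4.0, 6.1, 20.0]
opening: 0.232
finger_force: 37.7
```

```bash
python3 -c "
from h import *
ang();print(r.get_state()['opening'])"
```

```text
lever deg -11.9 tool -12.4 r 0.2011 F [-4.   6.1 20. ] q [-0.33  0.79  0.15  1.72  0.17  0.68 -0.33]
0.23182356935922604
```

{"method": "move_arm", "body": {
  "motion": [
    [-1, 0, 5, 0, -1, 0, 0.9],
    [-1, 0, 10, 0, -3, 0, 0.9],
    [-2, 0, 14, 0, -4, 0, 0.9],
    [-2, 0, 14, 0, -4, 0, 0.9]
  ]
}}

```text
clock: 25.45
tool_pos: [0.6012, 0.0256, 0.1434]
eef_rot: [0.693, 0.707, -0.096, 0.105]
contact_force: [-7.0, 6.9, 25.2]
opening: 0.227
finger_force: 37.1
```

```bash
python3 -c "
from h import *
ang();print(r.get_state()['opening']);ram()"
```

```text
lever deg -15.4 tool -16.3 r 0.2012 F [-7.   6.9 25.2] q [-0.39  0.82  0.21  1.73  0.21  0.67 -0.38]
0.22679235958332372
ram top z [0.3049 0.3112] 141
(array([0, 0, 0, 0, 0, 0, 0, 0, 0, 0, 0, 0, 0, 0, 0, 0, 0, 0]), array([0.07 , 0.073, 0.076, 0.079, 0.082, 0.085, 0.088, 0.091, 0.094,
       0.097, 0.1  , 0.103, 0.106, 0.109, 0.112, 0.115, 0.118, 0.121,
       0.124]))
```

{"method": "move_arm", "body": {
  "motion": [
    [-1, 0, 5, 0, -1, 0, 0.9],
    [-1, 0, 10, 0, -3, 0, 0.9],
    [-2, 0, 14, 0, -4, 0, 0.9],
    [-2, 0, 14, 0, -4, 0, 0.9]
  ]
}}

```text
clock: 26.0
tool_pos: [0.6013, 0.0208, 0.1317]
eef_rot: [0.689, 0.703, -0.12, 0.129]
contact_force: [-11.4, 11.8, 37.9]
opening: 0.232
finger_force: 36.0
```

```bash
python3 -c "
from h import *
ang();print(r.get_state()['opening']);ram()
s=snap('scene');f=cv2.cvtColor(s['frame'],cv2.COLOR_RGB2BGR)
cv2.imwrite('pics/10.png',cv2.resize(f[100:240,160:270],None,fx=5,fy=4.2,interpolation=cv2.INTER_CUBIC))"
```

```text
lever deg -19.0 tool -20.3 r 0.2013 F [-11.4  11.8  37.9] q [-0.44  0.86  0.27  1.73  0.24  0.66 -0.43]
0.2323317855985749
ram top z [0.3043 0.3108] 140
(array([0, 0, 0, 0, 0, 0, 0, 0, 0, 0, 0, 0, 0, 0, 0, 0, 0, 0]), array([0.07 , 0.073, 0.076, 0.079, 0.082, 0.085, 0.088, 0.091, 0.094,
       0.097, 0.1  , 0.103, 0.106, 0.109, 0.112, 0.115, 0.118, 0.121,
       0.124]))
```

```bash
cat >> h.py <<'E'
def ramtop(s,tag=''):
    W=cloud(s);x,y,z=np.moveaxis(W,-1,0)
    t=W[(abs(x-.5155)<.02)&(y>-.16)&(y<-.105)&(z>.28)&(z<.36)]
    print(tag,'ram top',len(t),np.percentile(t[:,2],[10,50,75,90,98]).round(4))
E
python3 -c "
from h import *
d=np.load('s.npz')
for p in 'ab': ramtop({k[2:]:d[k] for k in d if k[:2]==p+'_'},'init '+p)
ramtop(snap('scene'),'a');ramtop(snap('top'),'b');ang()"
```

```text
init a ram top 194 [0.2868 0.3174 0.3294 0.3319 0.3331]
init b ram top 128 [0.2988 0.3277 0.3296 0.3313 0.3334]
a ram top 129 [0.2853 0.306  0.3096 0.3114 0.3124]
b ram top 110 [0.2885 0.3071 0.3092 0.3104 0.312 ]
lever deg -19.0 tool -20.2 r 0.2013 F [-10.8  11.2  37.5] q [-0.44  0.86  0.27  1.73  0.24  0.66 -0.43]
```

{"method": "move_arm", "body": {
  "motion": [
    [0, 0, -5, 0, 1, 0, 0.9],
    [0, 0, -10, 0, 3, 0, 0.9],
    [0, 0, -10, 0, 3, 0, 0.6],
    [0, 0, -10, 0, 3, 0, 0.3],
    [0, 0, -40, 0, 3, 0, 0.3]
  ]
}}

```text
clock: 26.82
tool_pos: [0.5983, 0.03, 0.1628]
eef_rot: [0.692, 0.706, -0.106, 0.11]
contact_force: [-0.2, 0.9, 0.2]
opening: 0.543
finger_force: 0.0
```

{"method": "move_arm", "body": {
  "motion": [
    [0, 0, -50, 0, 3, 0, 0.3],
    [0, -20, -80, 0, 3, 0, 0.3],
    [30, -70, -90, 0, 0, 0, 0],
    [80, -120, -70, 0, -5, -3, 0],
    [130, -150, -40, 0, -12, -6, 0]
  ]
}}

```text
clock: 27.45
tool_pos: [0.454, 0.1563, 0.1719]
eef_rot: [0.64, 0.725, -0.18, 0.18]
contact_force: [0.8, 1.9, -0.2]
opening: 0.992
finger_force: 0.0
```

```bash
python3 -c "
from h import *
ang();print(r.get_state()['tool_pos'])
s=snap('wrist');W=cloud(s);x,y,z=np.moveaxis(W,-1,0)
m=(x>.57)&(x<.64)&(y>-.09)&(y<.07)&(z>.1)&(z<.35);p=W[m];print(len(p))
for v in (-.02,.0,.02):
  q=p[abs(p[:,1]-v)<.004]
  if len(q): print(v,q[:,2].max().round(4),np.degrees(np.arctan((q[:,2].max()-.0115-.215)/(v+.163))).round(1))
ramtop(s,'w')
rows([.45,.07,.13],ori(70,20),6)
"
```

```text
lever deg -4.6 tool -29.5 r 0.3298 F [ 0.8  1.9 -0.2] q [-0.88  0.77  0.3   1.92  0.31  0.79 -0.76]
[0.4539964  0.15634699 0.17193407]
17
0.02 0.1833 -13.3Traceback (most recent call last):
  File "<string>", line 9, in <module>
    ramtop(s,'w')
    ~~~~~~^^^^^^^
  File "h.py", line 60, in ramtop
    print(tag,'ram top',len(t),np.percentile(t[:,2],[10,50,75,90,98]).round(4))
                               ~~~~~~~~~~~~~^^^^^^^^^^^^^^^^^^^^^^^^^
    return _quantile_unchecked(
        a, q, axis, out, overwrite_input, method, keepdims, weights)
    return _ureduce(a,
                    func=_quantile_ureduce_func,
    ...<5 lines>...
                    overwrite_input=overwrite_input,
                    method=method)
    r = func(a, **kwargs)
    result = _quantile(arr,
                       quantiles=q,
    ...<2 lines>...
                       out=out,
                       weights=wgt)
    slices_having_nans = np.isnan(arr[-1, ...])
                                  ~~~^^^^^^^^^
IndexError: index -1 is out of bounds for axis 0 with size 0
```

```bash
python3 -c "
from h import *
rows([.44,.10,.14],ori(68,18),5)
"
```

```text
shift [-46.9 -13.7  53.2] turn [ -9.5 -38.6  -4.6] |d| 72.2 |t| 40.0
[-9.4, -2.7, 10.6] [-1.9, -7.7, -0.9]
[-18.8, -5.5, 21.3] [-3.8, -15.4, -1.8]
[-28.1, -8.2, 31.9] [-5.7, -23.2, -2.8]
[-37.5, -11.0, 42.6] [-7.6, -30.9, -3.7]
[-46.9, -13.7, 53.2] [-9.5, -38.6, -4.6]
```

{"method": "move_arm", "body": {
  "motion": [
    [-9, -3, 11, -2, -8, -1, 0],
    [-19, -6, 21, -4, -15, -2, 0],
    [-28, -8, 32, -6, -23, -3, 0],
    [-38, -11, 43, -8, -31, -4, 0],
    [-47, -14, 53, -9, -39, -5, 0]
  ]
}}

```text
clock: 28.12
tool_pos: [0.4476, 0.0879, 0.1484]
eef_rot: [0.494, 0.663, -0.335, 0.452]
contact_force: [-0.1, -0.0, -0.3]
opening: 1.003
finger_force: 0.0
```

```bash
python3 -c "
from h import *
s=snap('wrist');s=snap('wrist');st=r.get_state();print(st['q'].round(2),st['tool_pos'])
W=cloud(s);x,y,z=np.moveaxis(W,-1,0)
f=cv2.cvtColor(s['frame'],cv2.COLOR_RGB2BGR)
m=(abs(x-.5155)<.035)&(y<-.09)&(y>-.17)&(z>.04)&(z<.17)
v,u=np.where(m);print(len(v),u.min(),u.max(),v.min(),v.max())
cv2.imwrite('pics/11.png',f);np.save('w.npy',W)
c=(abs(x-.5155)<.006)&(y<-.09)&(y>-.17)&(z>.04)&(z<.17)
p=W[c];
for lo in np.arange(.064,.112,.002):
  q=p[(p[:,2]>=lo)&(p[:,2]<lo+.002)]
  if len(q):print(lo.round(3),len(q),np.median(q[:,1]).round(4),q[:,1].max().round(4))
# depth-agnostic: pulley top extents
"
```

```text
[-1.24  1.21  0.59  2.01  0.6   0.81 -1.09] [0.44601701 0.08808082 0.14525792]
4508 229 302 131 254
0.064 19 -0.1062 -0.1049
0.066 21 -0.1059 -0.1048
0.068 20 -0.106 -0.1045
0.07 12 -0.1055 -0.1039
0.072 21 -0.1045 -0.1038
0.074 33 -0.1165 -0.1036
0.076 15 -0.1195 -0.1175
0.078 18 -0.1197 -0.1184
0.08 19 -0.1189 -0.1178
0.082 15 -0.1197 -0.1179
0.084 15 -0.1185 -0.1175
0.086 18 -0.1193 -0.1179
0.088 21 -0.1218 -0.1188
0.09 19 -0.1228 -0.1212
0.092 12 -0.1229 -0.1216
0.094 18 -0.1224 -0.1207
0.096 20 -0.1226 -0.1207
0.098 16 -0.1228 -0.1219
0.1 14 -0.1224 -0.1215
0.102 19 -0.1226 -0.1212
0.104 20 -0.1224 -0.1218
0.106 13 -0.1231 -0.1219
0.108 16 -0.1226 -0.1204
0.11 20 -0.1226 -0.1214
```

View pics/11.png

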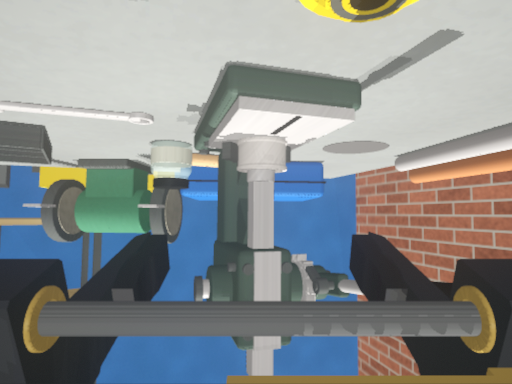

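The wrist view (upside down) shows the pad at (262,175) resting straight on the pulley's top at (262,152), with no bearing standing proud. The pad's upper step is at z = 88 mm, where it should be with the ram home (119 − 31). The lever has been let go and the arm is clear, so I hand the job in.

```bash
python3 -c "
from plant import finish_job
print(finish_job())"
```

```text
the job is handed in; nothing more can be done
None
```

The pulley is in the V stop under the ram, bearing upward, and the bearing is pressed flush; the lever is released, the arm is clear, and I handed the job in at about 28 s.

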